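# Clip the work lamp onto the bracket ring

## Task

Hang the battery work lamp by its snap hook on the ring of the post's bracket: press the sprung gate against the ring until the ring is inside the hook and the gate has snapped shut behind it. Lower it until the hook rests on the ring while you still hold it, then let go and leave it hanging still. Be gentle: press with no more than about 20 N, never drop it onto the ring, and leave the other things where they are.

Things in the scene. Friction and masses are not known exactly. Their poses are not given: they have to be found in the camera images.
- lamp: Loose battery work lamp, 0.24 to 0.39 kg: black box 44 x 56 x 88 mm (x, y, z), bright window on its +x face, rigid steel snap hook on top, 204 mm tall in all. Origin: centre of its underside, z up. It stands on the bench, its +x (gate) side away from the robot within 0.5 rad. The hook lies in the plane y = 0: an upside-down J of 9 mm round bar, spine at x = -15, nose at x = +15 mm.
- tab (a point): Middle of the flat steel grip tab on top of the lamp's hook, at z = 190 mm of the lamp; axes as the lamp's. The tab is 28 mm along x, 10 mm thick along y, z = 162 to 204 mm. Grip it across its thickness, here or a little higher, so that the fingertips stay above the ring.
- arch (a point): Inner top of the hook's arch, the place that rests on the ring: x = 0, z = 158 mm of the lamp; axes as the lamp's. The arch has an inner radius of 10.5 mm. The blunt nose on the +x side (axis at x = +15 mm) ends at z = 143 mm; below it the gate shuts the mouth.
- gate (a joint): Sprung gate of the hook: 7 mm bar, hinge along y at x = +15, z = 102 mm of the lamp, up to z = 142 mm. 0 = shut, grows swinging inward (-x) to a hard stop at 0.62 rad; about 2 N at its tip to start, 4 N at the stop. Pressed 28 to 35 mm above the hinge, the ring bar clears the nose (bar axis under x = +7 mm) just before the stop; raised past the gate's tip into the arch, it frees the gate, which snaps shut.
- bracket: Fixed steel clamp collar (42 mm across, 30 mm tall) on the post; its arm towards its own -x ends in a horizontal welded ring. Origin on the post's axis at the height of the ring's mid-plane (215 to 245 mm above the bench); x points from ring to post, within 0.35 rad of world x, z up. Ring: round bar 7 mm thick, 41 mm inside diameter, centred 91 mm from the post's axis.
- eye (a point): Point of the ring farthest from the post, on the axis of its 7 mm bar (115 mm from the post's axis); axes as the bracket's. This part goes through the gate: bring the lamp from the free side, its x along the bracket's x, this point some 133 mm above its underside. Once hung this point lies at about x = 0, y = 0, z = 154 mm of the lamp.
- post: Fixed upright post, 24 mm diameter, 265 mm tall, on a blue base plate 110 x 100 x 12 mm. Origin: underside centre.
- counter: Bystander: orange counter box 50 x 45 x 60 mm with a short shaft stub on its +x side. Origin: underside centre.
- tape: Bystander: green hand-sized box 60 x 55 x 30 mm, lying below or near the ring. Origin: underside centre.
- pendant: Bystander: yellow control box 70 x 190 x 45 mm with a red button on top. Origin: underside centre.
- regulator: Bystander: air regulator, 60 x 60 mm, 80 mm tall, with a round gauge. Origin: underside centre.
- bar: Bystander: steel bar 26 mm diameter, 260 mm long, lying along its x on two small feet. Origin: underside of its middle.
- spanner: Bystander: steel wrench lying flat along its x. Origin: underside of its middle.
There are look-alikes about, which are no part of the job. Of the things that look like the lamp, the largest one is meant.

How it is judged:
By the outcome, as a careful person would: the job done as asked, in the order asked, and still so for the second after the job is handed in, with the robot touching nothing.
It also fails if it takes over 61 s, if anything falls off the work surface, if the arm or the gripper's body presses on something with over 40 N, if the wrist force passes 120 N, or if a joint passes its speed limit or range.

## Robot

A 7-joint arm with a two-finger parallel gripper is mounted at the origin on the work surface. World frame = base frame: x ahead of the robot, y to its left, z up, the work surface at z = 0. Lengths are in m, angles in rad, forces in N, time in s.
With the tool pointing down it reaches from about 0.425 to 0.825 m from the base axis. Payload 3.6 kg.
Tool frame: the origin (TCP) lies at the very end of the fingers, on their centre line; the grasp point (between the pads) lies 19 mm behind it; x points along the fingers, y is the direction in which the jaws open and shut, and the axes are right-handed (so a half turn about x gives the same grasp; the last joint's range is limited). The gripper opens to 93 mm and grips with 3 to 60 N. Pads are 15 mm wide; open, the fingers measure 128 mm over their backs; the gripper's body (75 mm by 188 mm) begins 65 mm behind the grasp point.
Start: joints at [-1.208, 0.615, -0.013, 1.423, 0.008, 1.103, -0.04], TCP at [0.247, 0.601, 0.219] pointing down, gripper open.
Joint ranges: [-3.12, 3.12], [-0.3, 2.06], [-1.34, 1.32], [0.26, 2.42], [-1.36, 4.5], [0.01, 1.98], [-2.84, 2.84]. Speed limits (rad/s): [2.79, 2.79, 3.14, 3.14, 3.14, 3.14, 3.14].

## Interface

Orientations are given as a 3x3 rotation matrix whose columns are the frame's x, y, z axes.
In Python, from plant import bot gives the robot as it stands. Calls block until the motion is done:
- bot.movep(position, orientation): joint-space move of the TCP to a pose.
- bot.move_l(position, velocity=0.15, frame=None): straight line of the TCP; frame=None keeps the orientation; velocity is the mean speed in m/s.
- bot.movej(angles): joint-space move.
- bot.grip(opening, f_grip=None): opening from 0.0 (shut) to 1.0 (fully open); f_grip is the grip in N (None keeps the last); returns when the fingers have stopped.
- bot.pause(seconds).
- bot.solve_ik(position, orientation): joint angles nearest the present ones, or None.
- bot.read_state(): the state.
- bot.snapshot(name): name is "scene" or "top" or "wrist"; returns a dict with "pixels" (400x640x3 uint8, blue, green, red), "mtx" (3x3 intrinsics, pixels), "k1" (the pictures are not rectified: a ray, as slopes to the right and down, at radius r is drawn at 1 + k1 r^2 times it, then the intrinsics apply), "rvec" (rotation vector, rad) and "tvec" (3), from world to camera coordinates, as OpenCV has them. Camera axes: x right, y down, z forward; pixel columns grow to the right and rows downward; lengths in m; the calibration is good to about 2 mm. A picture is of the moment at which its call begins. There is no depth.
A pose or a line that the arm cannot do raises bot.Unreachable and nothing moves.
- bot.finish_job(): hands the job in, once; it reports no verdict.
The state is a dict: "clock": time; "qpos": joint angles; "qvel": joint speeds; "joint_torque": joint torques, N m; "tcp_pos": TCP position; "eef_rot": TCP orientation; "ft_force": force on the tool from outside, world axes, zero at the start; "moment": the same for the moment, N m; "grip_width": opening from 0.0 (shut) to 1.0 (fully open).
Only numpy, scipy, OpenCV 4.12 (cv2) and the standard library are available. Lean on these libraries where they do the work, as an engineer would, in place of code of your own. Each camera call takes 0.05 s, during which the arm holds its last target.

## Working session

There is one attempt and no reset: what is moved stays moved. The work goes in short steps, each a Python script; the robot and the scene stay as the last script left them, time stands still between calls to the robot, and variables do not carry over. Pictures are saved under pics/ and viewed, and the job is handed in when it is done.

```bash
mkdir -p pics; ls; cat > h.py <<'E'
import numpy as np, cv2
from plant import bot
def snap(n,f):
    s=bot.snapshot(n); cv2.imwrite('pics/%s.png'%f,s['pixels']); np.savez('pics/%s.npz'%f,**s); return s
def load(f): return dict(np.load('pics/%s.npz'%f))
def ray(s,u,v):
    K=s['mtx'];d=np.array([(u-K[0,2])/K[0,0],(v-K[1,2])/K[1,1]]);k=float(s['k1']);x=d.copy()
    for _ in range(30): x=d/(1+k*(x@x))
    R=cv2.Rodrigues(np.array(s['rvec'],float).reshape(3))[0];t=np.array(s['tvec'],float).reshape(3)
    w=R.T@np.array([x[0],x[1],1]);return -R.T@t,w/np.linalg.norm(w)
def onz(s,u,v,z):
    c,w=ray(s,u,v);return c+w*(z-c[2])/w[2]
def tri(rs):
    A=np.zeros((3,3));b=np.zeros(3)
    for c,w in rs:
        P=np.eye(3)-np.outer(w,w);A+=P;b+=P@c
    p=np.linalg.solve(A,b);return p,[np.linalg.norm((np.eye(3)-np.outer(w,w))@(p-c)) for c,w in rs]
def proj(s,p):
    R=cv2.Rodrigues(np.array(s['rvec'],float).reshape(3))[0];q=R@np.array(p,float)+np.array(s['tvec'],float).reshape(3)
    x=q[:2]/q[2];x=x*(1+float(s['k1'])*(x@x));K=s['mtx'];return np.array([K[0,0]*x[0]+K[0,2],K[1,1]*x[1]+K[1,2]])
E
python3 - <<'E'
from h import *
for n in ['scene','top','wrist']:
    s=snap(n,n+'0');c,w=ray(s,320,200);print(n,c,w,s['mtx'][0,0],s['k1'])
st=bot.read_state();print(st)
E
```

```text
pics
scene [1.28437699 0.5932745  1.14681249] [-0.52875849 -0.44433419 -0.72317466] 457.8296183344893 -0.12967473597201032
top [ 0.3376516  -0.01184565  1.51578636] [ 0.15972038  0.02306159 -0.98689288] 482.71876631346674 0.044846964142261296
wrist [0.17078528 0.63101548 0.38312553] [ 0.25630588 -0.09327044 -0.96208519] 357.81091417018564 -0.016692691198700454
{'clock': 0.15, 'qpos': array([-1.20748215,  0.61568815, -0.01260073,  1.42453095,  0.00809665,
        1.10339656, -0.04041871]), 'qvel': array([ 3.21784568e-04, -4.54567541e-03,  2.33221062e-03, -3.43304657e-03,
        2.77905668e-05,  1.72828789e-03, -2.87226524e-05]), 'joint_torque': array([ 8.11502086e-04, -4.59350145e+01,  2.09419364e-01, -1.65942729e+01,
       -6.10931357e-02,  1.81611656e-02,  1.64729431e-04]), 'tcp_pos': array([0.24677325, 0.6006772 , 0.21775308]), 'eef_rot': array([[-7.27730520e-04,  3.79987283e-01,  9.24991424e-01],
       [-1.83382095e-03,  9.24989607e-01, -3.79987979e-01],
       [-9.99998054e-01, -1.97279750e-03,  2.36854736e-05]]), 'ft_force': array([ 0.73835515, -0.48449931, -1.09873801]), 'moment': array([ 0.00487127, -0.0184966 ,  0.04123588]), 'grip_width': 1.0017771706423944}
```

View pics/scene0.png

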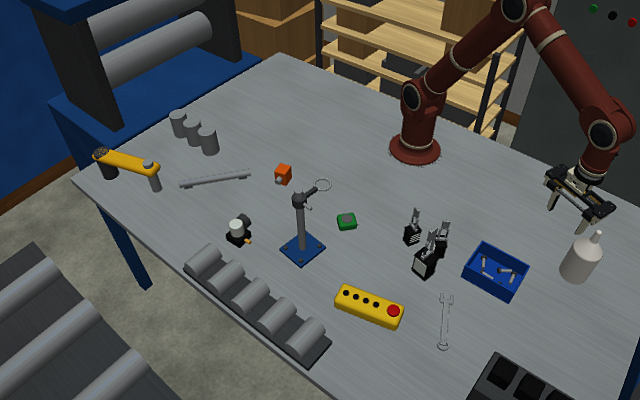

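View pics/top0.png

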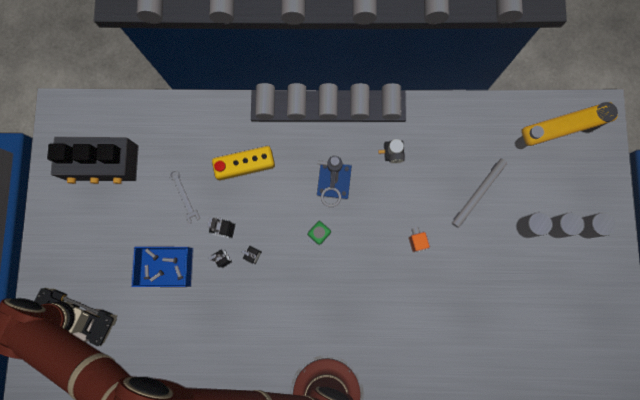

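View pics/wrist0.png

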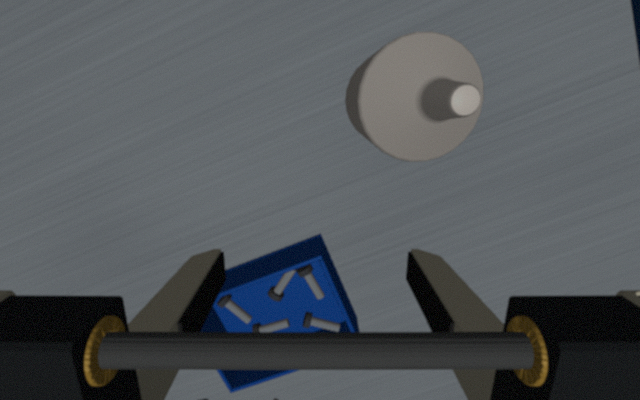

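Scene view: three lamp-like things, at scene pixels (425,258), (413,230) and (441,235), or top pixels (222,228), (252,255) and (222,259). The bracket ring is at (323,185) scene and (331,197) top. I'll enlarge all of these before choosing.

```bash
python3 - <<'E'
from h import *
a=load('scene0')['pixels'][195:290,390:465];b=load('top0')['pixels'][210:275,200:270]
c=load('scene0')['pixels'][170:270,275:365];d=load('top0')['pixels'][150:250,305:365]
f=lambda i:cv2.resize(i,(390,290),interpolation=cv2.INTER_CUBIC)
def g(i):
    k=min(390/i.shape[1],290/i.shape[0]);o=np.zeros((290,390,3),np.uint8);j=cv2.resize(i,None,fx=k,fy=k,interpolation=cv2.INTER_CUBIC);o[:j.shape[0],:j.shape[1]]=j;print(k);return o
cv2.imwrite('pics/crop0.png',np.vstack([np.hstack([g(a),g(b)]),np.hstack([g(c),g(d)])]))
E
```

```text
3.0526315789473686
4.461538461538462
2.9
2.9
```

View pics/crop0.png

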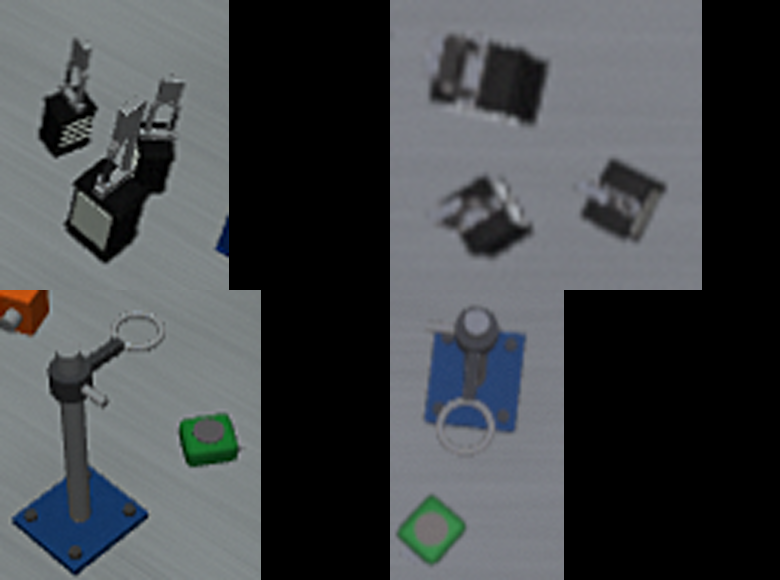

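The enlarged crop shows the lamp at scene (425,258) / top (222,228) is clearly the largest: its box is widest in both views, and its bright plain window faces away from the robot (+x). The one at scene (413,230) has a striped face and is smaller, and the one at (441,235) is smaller too. I'll measure it roughly, along with the ring.

```bash
python3 - <<'E'
from h import *
s=load('scene0');t=load('top0')
print('tab',onz(t,214,225,.2),onz(s,432.6,231,.2), tri([ray(t,214,225),ray(s,432.6,231)]))
k=2.9
rs=(275+137/k,170+(330-290)/k); rt=(305+(465-390)/k,150+(425-290)/k)
print('ring',rs,rt,tri([ray(t,*rt),ray(s,*rs)]))
pt=(305+(476-390)/k,150+(328-290)/k); ps=(275+70/k,170+65/k)
print('post top',tri([ray(t,*pt),ray(s,*ps)]),onz(t,*pt,.265))
print('tape',onz(t,319,233,.03),'reg',onz(t,395,150,.08))
for n,p in dict(l2=(222,259),l3=(252,255)).items(): print(n,onz(t,*p,.1))
E
```

```text
tab [0.47967923 0.30862567 0.2       ] [0.49356094 0.32277842 0.2       ] (array([0.48032945, 0.3154401 , 0.18214141]), [np.float64(0.0027399847558711196), np.float64(0.0027399847558711265)])
ring (322.2413793103448, 183.79310344827587) (330.86206896551727, 196.55172413793105) (array([ 0.5558489 , -0.01031133,  0.22388489]), [np.float64(0.000907539419579657), np.float64(0.0009075394195797384)])
post top (array([ 0.64275922, -0.02057821,  0.25109328]), [np.float64(0.00023770967870239635), np.float64(0.00023770967870222459)]) [ 0.63954679 -0.02067232  0.265     ]
tape [0.47497674 0.02504573 0.03      ] reg [ 0.72592465 -0.20605425  0.08      ]
l2 [0.39109713 0.30526511 0.1       ]
l3 [0.40309488 0.21829431 0.1       ]
```

```bash
python3 - <<'E'
from h import *
R=np.array([[0,0,1],[0,1,0],[-1,0,0]],float)
bot.move_l([0.247,0.601,0.33],0.25)
bot.movep([0.53,0.30,0.33],R); print(bot.read_state()['clock'],bot.read_state()['qpos'])
snap('wrist','w1')
bot.move_l([0.53,0.38,0.33],0.25); snap('wrist','w2'); print(bot.read_state()['clock'])
for f in 'w1','w2':
  c,w=ray(load(f),320,200);print(c,w)
E
```

```text
2.2667 [-0.54073164  0.47109085 -0.02122544  1.3651827   0.00860764  1.30610289
  1.01145124]
2.8333
[0.44699532 0.30029547 0.49519415] [ 0.27145965  0.01490875 -0.96233434]
[0.4468669  0.38070226 0.49493791] [ 0.27192303  0.01400392 -0.96221711]
```

View pics/w1.png

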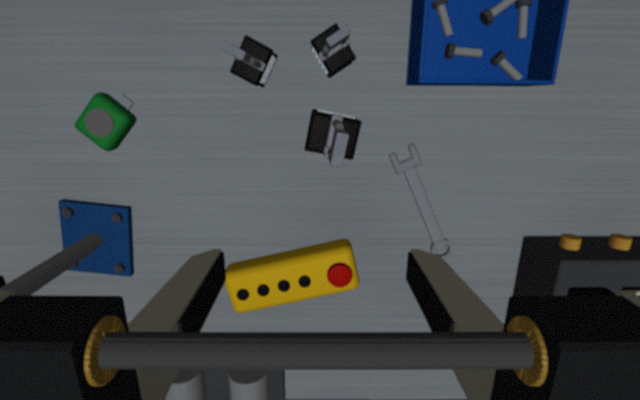

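View pics/w2.png

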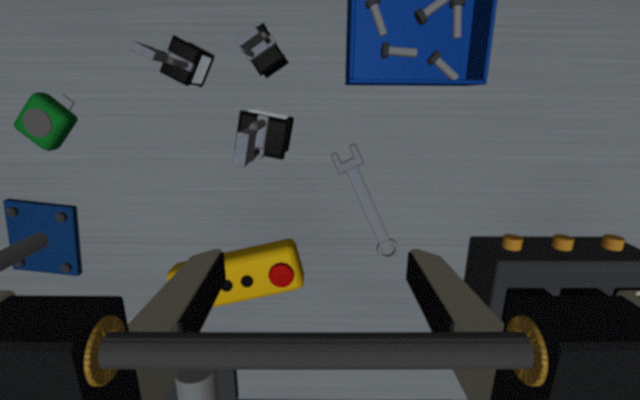

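The wrist views show the lamp around (333,135) in w1 and (263,137) in w2. I'll enlarge them to get the tab corners and the box yaw.

```bash
python3 - <<'E'
from h import *
a=load('w1')['pixels'][95:175,295:375];b=load('w2')['pixels'][95:175,225:305]
g=lambda i:cv2.resize(i,None,fx=5,fy=5,interpolation=cv2.INTER_CUBIC)
cv2.imwrite('pics/crop1.png',cv2.convertScaleAbs(np.hstack([g(a),g(b)]),alpha=1.5))
E
```

```text
(no output)
```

View pics/crop1.png

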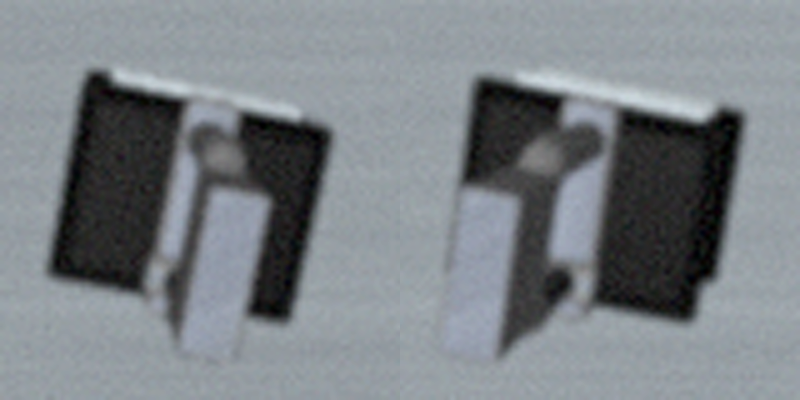

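```bash
python3 - <<'E'
from h import *
s=bot and load('scene0')
a=s['pixels'][222:285,402:458]
cv2.imwrite('pics/crop2.png',cv2.convertScaleAbs(cv2.resize(a,None,fx=9,fy=9,interpolation=cv2.INTER_CUBIC),alpha=1.3))
for p in [(.48,.315,0),(.53,.315,0),(.48,.365,0),(.48,.315,.2)]: print(p,proj(s,p))
t=load('top0');print(proj(t,(.48,.315,.044)))
b=load('w1')
f=lambda x,y:(295+(x+.5)/5-.5,95+(y+.5)/5-.5); f2=lambda x,y:(225+(x-400+.5)/5-.5,95+(y+.5)/5-.5)
c=load('w2')
A=[(205,190),(270,195),(240,358),(180,352)];B=[(460,186),(522,190),(500,358),(440,352)]
P=[]
for p,q in zip(A,B):
  r=tri([ray(b,*f(*p)),ray(c,*f2(*q))]);print(r);P.append(onz(b,*f(*p),.204));print('   ',onz(b,*f(*p),.204)[:2],onz(c,*f2(*q),.204)[:2])
for p in [(88,72),(330,128),(290,322),(50,272)]: print('box',onz(b,*f(*p),.088))
for p in [(478,78),(742,112),(692,320)]: print('box2',onz(c,*f2(*p),.088))
E
```

```text
(0.48, 0.315, 0) [421.63823758 269.19496485]
(0.53, 0.315, 0) [413.05440645 280.06128002]
(0.48, 0.365, 0) [435.92011467 277.58976188]
(0.48, 0.315, 0.2) [432.57913224 226.62570871]
[224.11786486 230.42654779]
(array([0.47313615, 0.31712116, 0.20081108]), [np.float64(0.00020239189676766353), np.float64(0.00020239189676760018)])
    [0.47305398 0.31693928] [0.47265036 0.31781499]
(array([0.47364516, 0.32748511, 0.2027814 ]), [np.float64(0.00027640000270445027), np.float64(0.0002764000027044342)])
    [0.47381051 0.32737276] [0.47325709 0.32771302]
(array([0.5000315 , 0.32308024, 0.20564122]), [np.float64(0.00010929951991223014), np.float64(0.00010929951991235108)])
    [0.50022037 0.3232073 ] [0.50044487 0.32274993]
(array([0.49911285, 0.31326261, 0.20539329]), [np.float64(0.00011048188409604789), np.float64(0.00011048188409619808)])
    [0.49925063 0.31332353] [0.49947707 0.31293406]
box [0.45797055 0.29737212 0.088     ]
box [0.46980951 0.35104965 0.088     ]
box [0.51307375 0.34356806 0.088     ]
box [0.50182593 0.28876065 0.088     ]
box2 [0.4595375  0.29808062 0.088     ]
box2 [0.46666332 0.35607871 0.088     ]
box2 [0.51289593 0.34400372 0.088     ]
```

View pics/crop2.png

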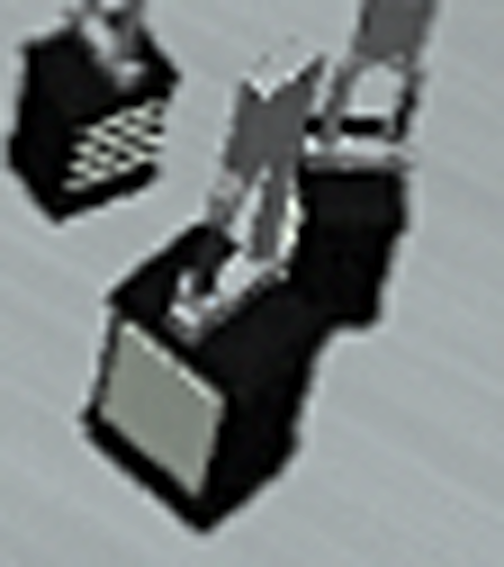

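The crop confirms it: the chosen lamp's plain bright window faces +x (down-left in the scene view), and its box top measures about 56 mm, matching the real lamp. The tab centre is (0.487, 0.320) with yaw ≈ -0.165, and the tab top triangulates to 0.2035 against the specified 0.204. Next I'll measure the ring.

```bash
python3 - <<'E'
from h import *
bot.move_l([0.60,0.08,0.36],0.3); snap('wrist','r1')
bot.move_l([0.60,-0.09,0.36],0.3); snap('wrist','r2')
bot.move_l([0.56,-0.01,0.42],0.3); snap('wrist','r3'); print(bot.read_state()['clock'])
a=[load(f)['pixels'] for f in('r1','r2','r3')]
g=lambda i:cv2.resize(i,(400,250),interpolation=cv2.INTER_AREA)
cv2.imwrite('pics/crop3.png',np.vstack([np.hstack([g(a[0]),g(a[1])]),np.hstack([g(a[2]),g(a[2])])]))
for f in('r1','r2','r3'): print(proj(load(f),[.556,-.01,.224]))
E
```

```text
5.3917
[206.40375781 146.2976245 ]
[407.60401694 145.72057101]
[313.72646602 177.09590138]
```

View pics/crop3.png

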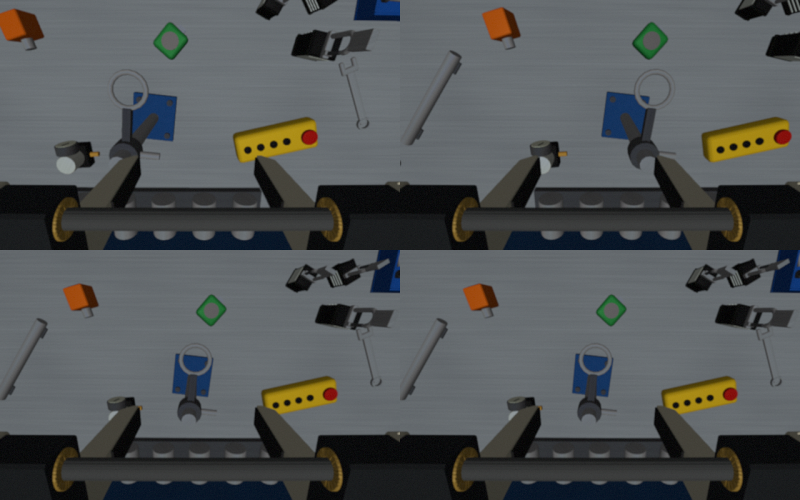

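```bash
python3 - <<'E'
from h import *
o=[]
for f in('r1','r2','r3'):
    s=load(f);u,v=proj(s,[.556,-.01,.224]).round().astype(int)
    c=s['pixels'][v-40:v+60,u-40:u+40];print(f,u-40,v-40)
    o.append(cv2.resize(c,None,fx=3.3,fy=3.3,interpolation=cv2.INTER_CUBIC))
o=np.hstack(o);cv2.imwrite('pics/crop4.png',cv2.convertScaleAbs(o,alpha=1.5))
E
```

```text
r1 166 106
r2 368 106
r3 274 137
```

View pics/crop4.png

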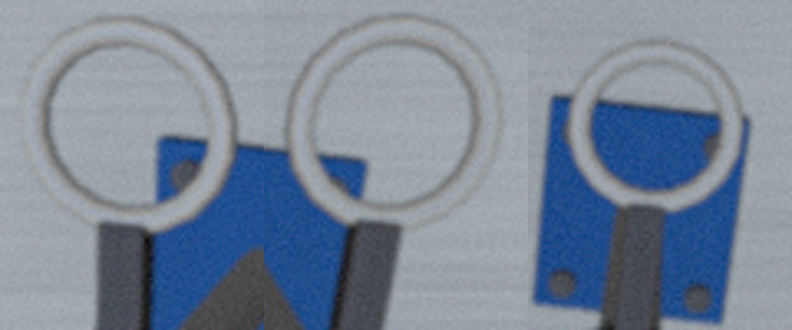

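```bash
cat > ring.py <<'E'
from h import *
init={'r1':(166+129.5/3.3,106+124.5/3.3,29),'r2':(368+(393-264)/3.3,106+124/3.3,29),'r3':(274+(655-528)/3.3,137+126/3.3,24)}
E_={}
for f,(u,v,r0) in init.items():
    s=load(f);im=cv2.GaussianBlur(s['pixels'][:,:,2].astype(np.float32),(0,0),.7)
    pts=[];wd=[]
    for it in range(2):
        pts=[];wd=[]
        for th in np.arange(0,2*np.pi,.05):
            d=np.array([np.cos(th),np.sin(th)])
            if abs(np.angle(np.exp(1j*(th-np.pi/2))))<.45: continue
            rr=np.arange(r0-7,r0+7,.1)
            pr=cv2.remap(im,(u+rr*d[0]).astype(np.float32)[None],(v+rr*d[1]).astype(np.float32)[None],cv2.INTER_LINEAR)[0]
            g=np.gradient(pr);m=len(rr)//2
            ro=rr[m+8+np.argmin(g[m+8:])];ri=rr[np.argmax(g[:m-8])]
            pts.append((u+(ro+ri)/2*d[0],v+(ro+ri)/2*d[1]));wd.append(ro-ri)
        pts=np.array(pts,np.float32)
        e=cv2.fitEllipseDirect(pts)
        u,v=e[0]
    E_[f]=(pts,np.array(wd));print(f,e,np.median(wd),np.std(wd))
    E_[f]=(pts,e)
from scipy.optimize import least_squares
# rays onto plane z: circle of known mid radius 24 mm, jointly for 3 views (centre, z)
def res(p):
    o=[]
    for f,(pts,e) in E_.items():
        s=load(f)
        q=np.array([onz(s,a,b,p[2])[:2] for a,b in pts[::3]])
        o.append((np.hypot(q[:,0]-p[0],q[:,1]-p[1])-.024)*1e3)
    return np.concatenate(o)
r=least_squares(res,[.556,-.01,.224],loss='soft_l1');print(r.x,np.abs(r.fun).mean(),r.cost)
print(tri([ray(load(f),*E_[f][1][0]) for f in E_]))
print(tri([ray(load(f),*E_[f][1][0]) for f in ('r1','r2')]))
E
python3 ring.py
```

```text
r1 ((204.00865173339844, 143.6834716796875), (55.26638412475586, 59.69949722290039), 131.8816375732422) 5.65000000000008 1.3818488241626001
r2 ((406.88031005859375, 143.1905517578125), (55.34231185913086, 59.40507507324219), 44.10034942626953) 5.300000000000075 1.2078319521735625
r3 ((312.1445617675781, 174.98768615722656), (45.898162841796875, 46.011409759521484), 38.07102966308594) 5.850000000000083 1.5033054001766701
[ 0.55421328 -0.01136099  0.22535749] 0.3093996708458648 8.482223639744383
(array([ 0.5535772 , -0.01138589,  0.22574519]), [np.float64(9.959722125356681e-05), np.float64(0.0001919435069058058), np.float64(0.00028223920291487256)])
(array([ 0.55363795, -0.01125464,  0.22586632]), [np.float64(3.805086452651111e-05), np.float64(3.805086452650819e-05)])
```

```bash
python3 - <<'E'
from h import *
o=[]
for f,(a,b) in {'r1':(150,150),'r2':(350,150),'r3':(262,190)}.items():
    s=load(f);c=s['pixels'][b:b+110,a:a+80];o.append(cv2.resize(c,None,fx=3.3,fy=3.3,interpolation=cv2.INTER_CUBIC))
cv2.imwrite('pics/crop5.png',cv2.convertScaleAbs(np.hstack(o),alpha=2))
E
```

```text
(no output)
```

View pics/crop5.png

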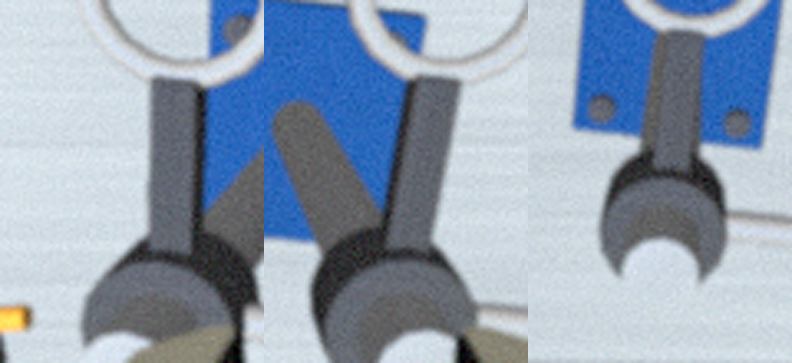

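```bash
python3 - <<'E'
from h import *
s=load('r3');c=np.array([.5540,-.0113])
P=onz(s,302.3,273.6,.265)[:2];print('post',P,np.linalg.norm(P-c),np.arctan2(*(P-c)[::-1]))
for z in(.228,.232):
  a,b=[onz(s,262+(x-528)/3.3,190+y/3.3,z)[:2] for x,y in((681,32),(674.5,165))];print('arm',a,b,np.arctan2(*(b-a)[::-1]),np.arctan2(*(b-c)[::-1]))
for f,o,(p,q) in(('r1',150,((175,82),(171,245))),('r2',350,((435-264,82),(408-264,250)))):
  t=load(f);a,b=[onz(t,o+x/3.3,150+y/3.3,.231)[:2] for x,y in(p,q)];print(f,np.arctan2(*(b-a)[::-1]),np.arctan2(*(b-c)[::-1]))
b=load('top0');print(onz(b,305+86/2.9,150+38/2.9,.265))
E
```

```text
post [ 0.64515535 -0.02091239] 0.09166076133600885 -0.10506232364962403
arm [ 0.57913492 -0.01548096] [ 0.62427697 -0.01764139] -0.04782191919031025 -0.08999055324938618
arm [ 0.57799783 -0.01540791] [ 0.62263566 -0.01754421] -0.04782191919031038 -0.0907263902826285
r1 -0.11217430452971168 -0.09262211002473471
r2 -0.08366011210684635 -0.1026869425028227
[ 0.63954679 -0.02067232  0.265     ]
```

The ring centre is (0.554, -0.0113, 0.2255). Three views agree to 0.3 mm, and the height falls in the given 215–245 mm range. The bracket yaw is ≈ -0.10, and the post-to-ring distance is 91.7 mm against 91 mm. Next I'll grasp the tab.

```bash
cat >> h.py <<'E'
def RT(y):
    c,s=np.cos(y),np.sin(y);return np.array([[0,-s,c],[0,c,s],[-1,0,0]],float)
LY=-.165;TAB=np.array([.4867,.3204]);BY=-.10;XB=np.array([np.cos(BY),np.sin(BY),0])
EYE=np.array([.5540,-.0113,.2255])-.024*XB
GZ=.174  # TCP height in lamp
def lamp(ex,ez): return EYE-ex*XB+np.array([0,0,GZ-ez])   # TCP so that eye sits at lamp x=ex, z=ez
def st(m=''):
    s=bot.read_state();print(m,'t%.2f'%s['clock'],s['tcp_pos'].round(4),'F',s['ft_force'].round(2),'M',s['moment'].round(2),'g%.3f'%s['grip_width']);return s
E
python3 - <<'E'
from h import *
bot.movep([*TAB,.32],RT(LY)); st()
bot.move_l([*TAB,.23],.15);st()
s=snap('wrist','g1')
bot.move_l([*TAB,GZ],.1);st('down')
snap('wrist','g2')
E
```

```text
t6.72 [0.4882 0.3185 0.3201] F [-0.33  0.12  0.1 ] M [ 0.05 -0.02 -0.06] g0.998
 t7.47 [0.4877 0.3203 0.231 ] F [0.07 0.34 0.6 ] M [ 0.   -0.03  0.02] g0.995
down t8.22 [0.4872 0.3207 0.1746] F [-0.1  -0.26  0.24] M [ 0.03 -0.01 -0.  ] g1.005
```

View pics/g2.png

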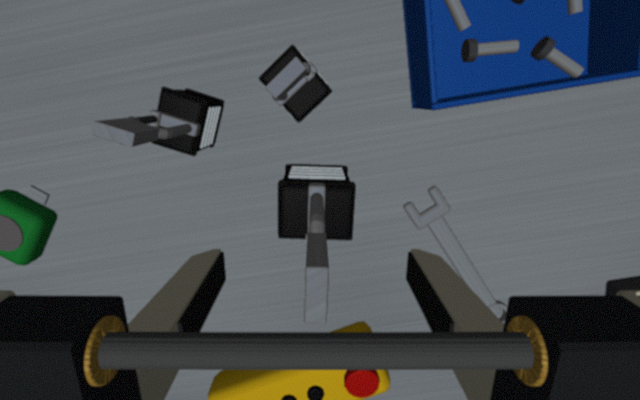

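The box edges are level in the image and the tab (column 317) is midway between the fingertips (224 and 407), so I'll grip.

```bash
python3 - <<'E'
from h import *
a=st('pre')
bot.grip(0.0,45);st('grip')
p=bot.read_state()['tcp_pos']
bot.move_l([*TAB,GZ+.03],.08);bot.pause(.3);st('lift')
snap('wrist','g3');snap('scene','g3s')
E
```

```text
pre t8.28 [0.4873 0.3208 0.1749] F [ 0.02 -0.04 -1.08] M [-0.04 -0.04 -0.03] g1.001
grip t9.53 [0.4866 0.3204 0.174 ] F [-0.14 -0.08  0.29] M [0.03 0.03 0.07] g0.104
lift t10.35 [0.4865 0.3202 0.2035] F [-0.18  0.83 -2.77] M [ 0.02 -0.02 -0.03] g0.104
```

View pics/g3.png

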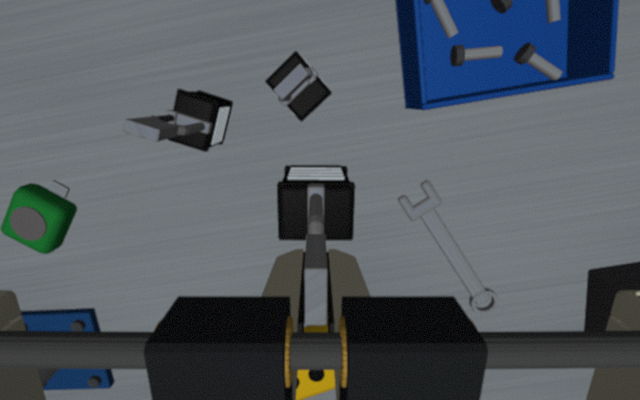

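The lamp is held and hasn't shifted: the box sits at the same pixels before and after the lift. Grip width is 9.7 mm and the weight reads about 3 N. Next I'll carry it to the free side of the ring.

```bash
python3 - <<'E'
from h import *
bot.move_l([*TAB,GZ+.12],.2)
p=lamp(.065,.133);q=p.copy();q[2]=GZ+.12
bot.move_l(q,.2,RT(BY));st('over')
bot.move_l(p,.1);bot.pause(.3);st('appr');print(p)
snap('wrist','a1');snap('scene','a1s');snap('top','a1t')
a=load('a1s')['pixels'][130:290,250:410];cv2.imwrite('pics/a1c.png',cv2.resize(a,None,fx=3.7,fy=3.7,interpolation=cv2.INTER_CUBIC))
E
```

```text
over t12.82 [ 0.4654 -0.0013  0.294 ] F [-0.18  0.53 -2.8 ] M [ 0.07 -0.03 -0.01] g0.105
appr t13.54 [ 0.4658 -0.0024  0.267 ] F [-0.02 -0.82 -2.19] M [0.06 0.03 0.06] g0.107
[ 0.46544463 -0.00241483  0.2665    ]
```

View pics/a1.png

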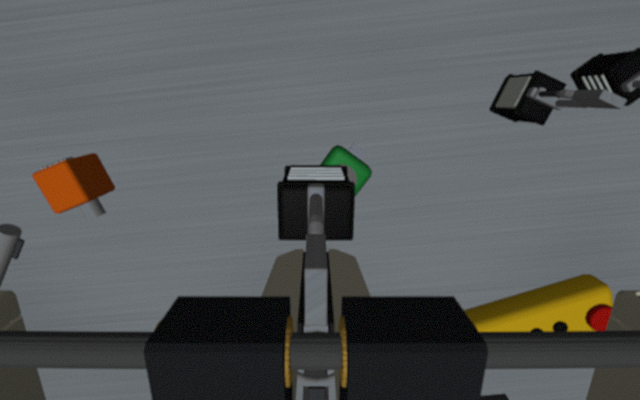

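View pics/a1c.png

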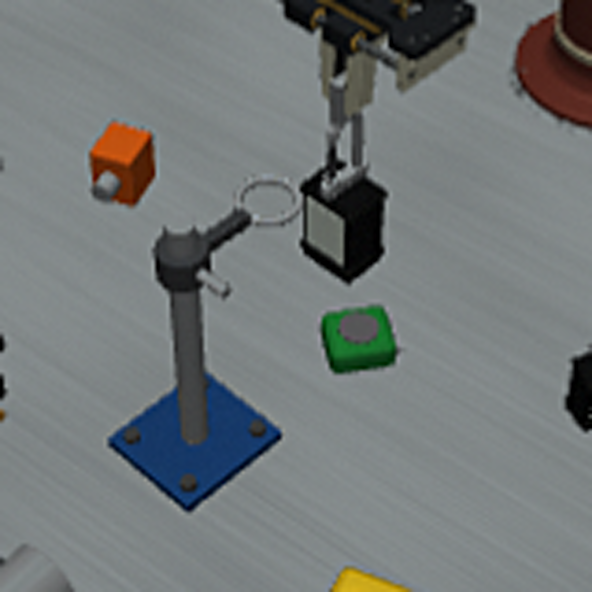

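The lamp hangs upright on the free side with its window towards the post, and its attitude in the wrist view is unchanged. I'll press in now, in small force-watched steps.

```bash
cat >> h.py <<'E'
def fav(n=6):
    f=[]
    for _ in range(n): bot.pause(.02); f.append(bot.read_state()['ft_force'])
    f=np.mean(f,0);return np.array([f@XB,f@np.array([-XB[1],XB[0],0]),f[2]])
def exz():
    p=bot.read_state()['tcp_pos']-EYE;return -p@XB*1e3,(GZ-p[2])*1e3
E
python3 - <<'E'
from h import *
b=fav(10);print('base',b.round(2))
bot.move_l(lamp(.028,.133),.1)
for e in (28,25,22,20,18,16,14):
    bot.move_l(lamp(e/1e3,.133),.03);f=fav()-b;print(e,np.round(exz(),1),f.round(2))
    if f[0]<-9: break
st()
E
```

```text
base [ 0.02 -0.11 -2.8 ]
28 [ 28.3 132.8] [0.06 0.26 0.16]
25 [ 25. 133.] [-0.21  0.35 -0.42]
22 [ 21.9 133. ] [-0.07  0.38  0.16]
20 [ 20.6 133.2] [-2.05  0.12  0.75]
18 [ 18.3 133.3] [-2.51 -0.22 -0.91]
16 [ 16.2 133.2] [-2.59 -0.15 -0.91]
14 [ 14.1 133. ] [-2.17 -0.49 -0.91]
 t16.82 [ 0.5161 -0.0075  0.2665] F [-1.8  -0.86 -3.84] M [-0.04  0.75 -0.01] g0.106
```

The force came on at 21–22 mm, and 22 mm was expected, so the alignment is within about 1 mm. I'll keep pressing.

```bash
python3 - <<'E'
from h import *
b=np.array([.02,-.11,-2.8])
for e in (11,9,7,5.5,4.2,3.2):
    bot.move_l(lamp(e/1e3,.133),.03);f=fav()-b;print(e,np.round(exz(),1),f.round(2))
    if f[0]<-7: break
st()
snap('scene','p1s')
a=load('p1s')['pixels'][130:250,280:400];cv2.imwrite('pics/p1c.png',cv2.resize(a,None,fx=5,fy=5,interpolation=cv2.INTER_CUBIC))
E
```

```text
11 [ 11.1 133.2] [-2.7  -0.65 -1.03]
9 [  9.1 133.1] [-3.26 -0.09 -1.84]
7 [  7.  133.1] [-2.87  0.11 -1.99]
5.5 [  5.5 133.1] [-3.15 -0.53 -2.05]
4.2 [  4.1 133. ] [-3.07  0.03 -2.04]
3.2 [  3.1 133. ] [-3.76 -0.32 -1.66]
 t18.93 [ 0.527  -0.0086  0.2665] F [-3.25 -0.27 -4.98] M [-0.01  0.85  0.02] g0.108
```

View pics/p1c.png

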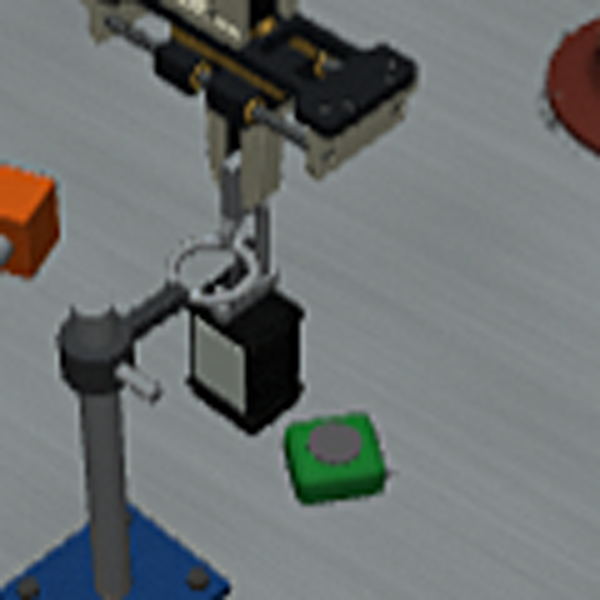

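The ring bar is inside the mouth line with the gate pushed in, at about 3–4 N. I'll lower the lamp with the forces watched and check its tilt in the grip.

```bash
python3 - <<'E'
from h import *
snap('wrist','p2')
b=np.array([.02,-.11,-2.8])
for e,z in ((3.2,136),(3.2,139),(3.2,142),(3,144.5),(2.5,147),(1.5,149),(.5,151)):
    bot.move_l(lamp(e/1e3,z/1e3),.03);f=fav()-b;print(e,z,np.round(exz(),1),f.round(2))
    if np.linalg.norm(f)>9: break
st();snap('wrist','p3');snap('scene','p3s')
c=np.hstack([load(n)['pixels'][130:350,240:400] for n in('p2','p3')]);cv2.imwrite('pics/p3c.png',cv2.resize(c,None,fx=2.4,fy=2.4))
a=load('p3s')['pixels'][130:250,280:400];cv2.imwrite('pics/p3sc.png',cv2.resize(a,None,fx=5,fy=5,interpolation=cv2.INTER_CUBIC))
E
```

```text
3.2 136 [  2.9 136.2] [-2.09 -0.45 -3.34]
3.2 139 [  3.  139.2] [-1.77  0.08 -3.56]
3.2 142 [  3.2 142.3] [-1.27  0.12 -4.79]
3 144.5 [  1.7 143.5] [-0.14  0.04 -0.31]
2.5 147 [  2.4 146.9] [-0.07  0.14 -0.27]
1.5 149 [  1.5 149.1] [ 0.12  0.32 -0.19]
0.5 151 [  0.5 151. ] [-0.06  0.21 -0.25]
 t21.48 [ 0.5296 -0.0089  0.2485] F [-0.13 -0.   -2.83] M [0.03 0.01 0.05] g0.104
```

View pics/p3c.png

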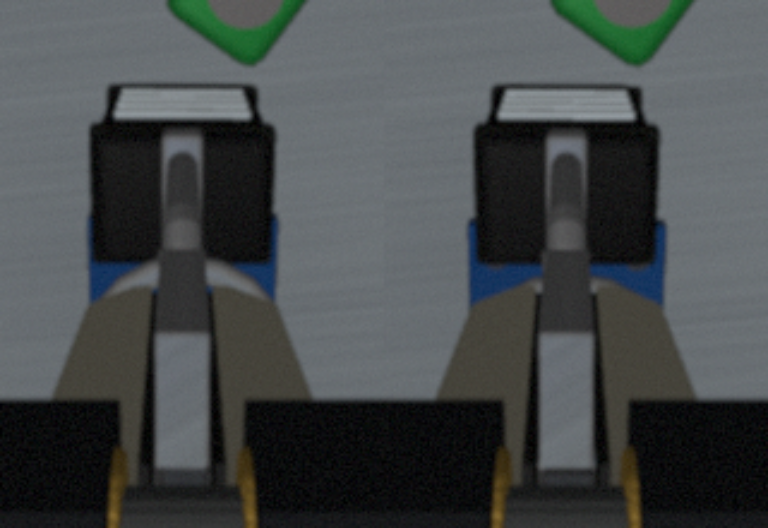

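View pics/p3sc.png

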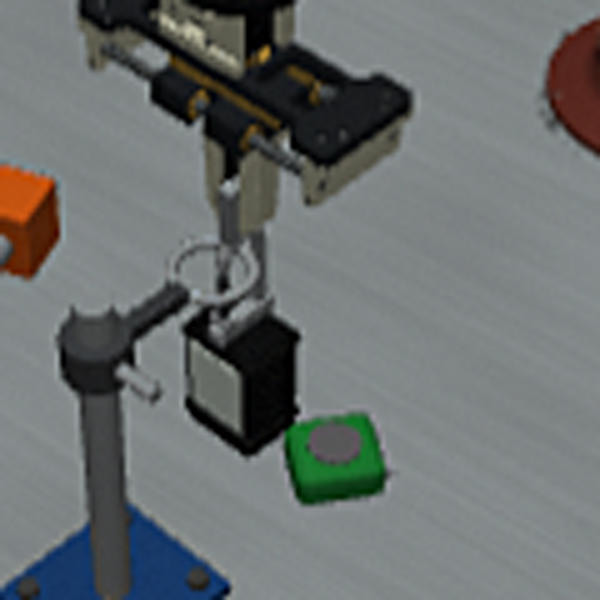

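The force fell to zero at 143–144 mm, which is the gate snapping shut, and the lamp hasn't tilted in the grip. I'll lower it onto the ring slowly.

```bash
python3 - <<'E'
from h import *
b=np.array([.02,-.11,-2.8])
z=151.
while z<158:
    z+=.5;bot.move_l(lamp(0,z/1e3),.01);f=fav(5)-b;print(z,np.round(exz(),1),f.round(2))
    if f[2]>2.5: break
bot.pause(.2);print((fav(8)-b).round(2));st()
E
```

```text
151.5 [ -0.  151.5] [-0.32 -0.09  0.08]
152.0 [  0. 152.] [ 0.25 -0.03 -0.18]
152.5 [ -0.  152.5] [ 0.18 -0.06 -0.08]
153.0 [ -0. 153.] [-0.19  0.06 -0.32]
153.5 [  0.  153.5] [-0.12  0.31  0.16]
154.0 [  0. 154.] [-0.2   0.22  0.19]
154.5 [  0.  154.5] [-0.21  0.24 -0.23]
155.0 [  0. 155.] [-0.12  0.31 -0.06]
155.5 [-1.000e-01  1.552e+02] [-0.51 -0.05  1.93]
156.0 [-1.000e-01  1.554e+02] [-1.54  0.17  6.16]
[-2.37  0.2   8.3 ]
 t25.24 [ 0.5303 -0.0089  0.244 ] F [-2.3  -0.4   4.41] M [0.03 0.52 0.04] g0.104
```

It rests at 155.2 mm, against 154 expected. I'm pressing slightly more than the lamp's weight, so I'll ease back until the reading matches the weight, then check before releasing.

```bash
python3 - <<'E'
from h import *
b=np.array([.02,-.11,-2.8])
for z in (155.7,155.5,155.3,155.1):
    bot.move_l(lamp(0,z/1e3),.01);bot.pause(.15);f=fav(8)-b;print(z,np.round(exz(),1),f.round(2))
    if f[2]<4.0: break
snap('wrist','q1');s=snap('scene','q1s')
a=s['pixels'][150:230,290:370];cv2.imwrite('pics/q1c.png',cv2.resize(a,None,fx=7,fy=7,interpolation=cv2.INTER_CUBIC))
st()
E
```

```text
155.7 [-1.000e-01  1.555e+02] [-2.25 -0.04  7.67]
155.5 [-1.000e-01  1.555e+02] [-1.38 -0.05  7.14]
155.3 [-1.000e-01  1.554e+02] [-0.59 -0.01  5.52]
155.1 [ -0.  155.3] [ 0.4  -0.05  2.59]
 t27.48 [ 0.5302 -0.0089  0.2442] F [ 0.69 -0.17 -1.41] M [ 0.03 -0.13 -0.03] g0.103
```

View pics/q1c.png

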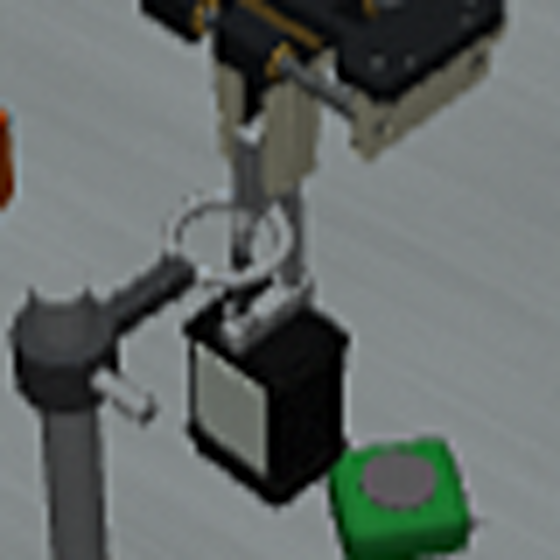

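The nose and gate are inside the ring, the spine is outside it, and the ring is carrying the lamp's weight. I'll release it.

```bash
python3 - <<'E'
from h import *
bot.grip(0.45);st('open');bot.pause(.3)
snap('wrist','z0')
p=bot.read_state()['tcp_pos']
bot.move_l([p[0],p[1],p[2]+.06],.08);st('up')
bot.move_l([.44,.0,.36],.2);bot.pause(1.5);st()
snap('wrist','z1');s=snap('scene','z1s');bot.pause(.5);s2=snap('scene','z2s');snap('top','z1t')
d=cv2.absdiff(s['pixels'],s2['pixels'])[150:230,290:370];print('diff',d.max(),d.mean())
a=[q['pixels'][150:230,290:370] for q in(s,s2)]
cv2.imwrite('pics/z1c.png',cv2.resize(np.hstack(a),None,fx=5,fy=5,interpolation=cv2.INTER_CUBIC))
E
```

```text
open t28.19 [ 0.5301 -0.0089  0.2444] F [ 0.12  0.26 -0.39] M [0.03 0.02 0.01] g0.450
up t29.44 [ 0.5297 -0.0089  0.3039] F [ 0.09 -0.06 -0.4 ] M [0.02 0.02 0.02] g0.448
 t31.62 [0.44 0.   0.36] F [-0.29 -0.24  0.26] M [ 0.03 -0.   -0.03] g0.450
diff 8 0.9646875
```

View pics/z1c.png

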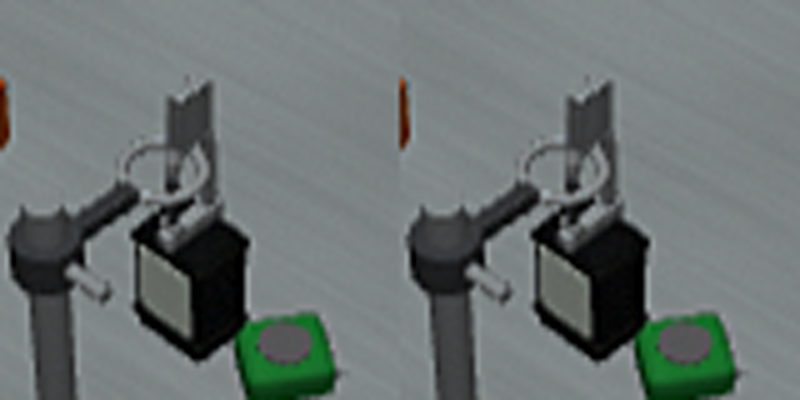

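View pics/z1.png

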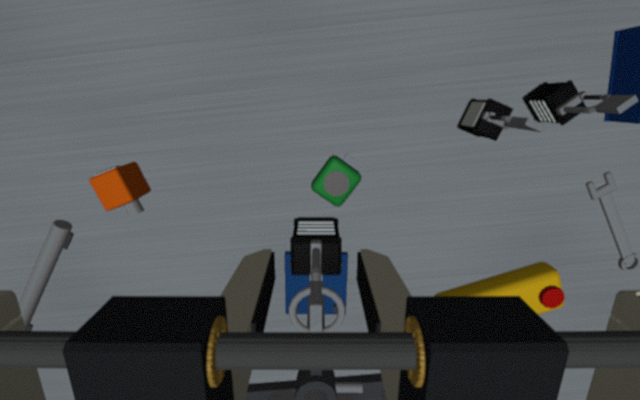

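View pics/z1s.png

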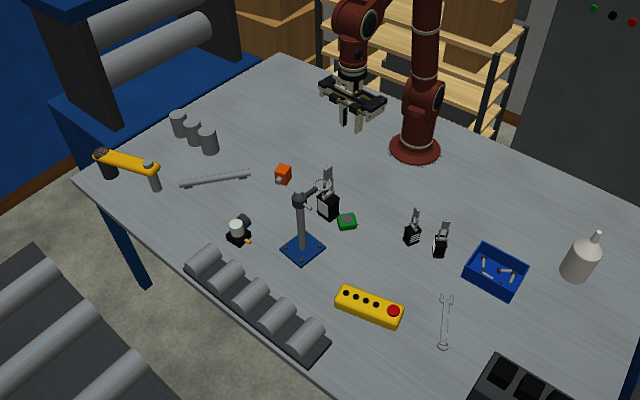

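The lamp hangs still and upright on the ring: two pictures 0.5 s apart differ only by noise. The robot is clear and the bystanders are where they were, so I'm handing in.

```bash
python3 -c "
from h import *
bot.finish_job()"
```

```text
the job is handed in; nothing more can be done
```

The lamp is hanging by its snap hook on the bracket's ring, and I handed the job in at about 32 s of the 61 s allowed. No verdict is reported, so this rests on my own checks:

- **Choosing the lamp:** of the three look-alikes I took the largest. Its box measured about 56 mm wide, and its plain bright window faces +x.
- **Pressing in:** first contact came at 21–22 mm against 22 mm expected. The push on the gate stayed under about 6 N, and the force fell to zero as the ring passed the nose, which I took as the gate snapping shut. I did not see the closed gate itself clearly in a picture.
- **Resting on the ring:** the hook came to rest at about 155.2 mm where 154 mm was expected, roughly 1 mm of error in the ring height. I pressed briefly to about 5.5 N beyond the lamp's weight. I eased back until the ring carried the weight, then let go.
- **After release:** the lamp hangs upright with the nose and gate inside the ring. Two pictures 0.5 s apart show no movement, the bystanders look unmoved, and the robot touches nothing.

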